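# Slide the stall lights up to bright

### The job

Turn the stall lights up on the crescent-shaped touch dimmer: with the fingers closed together, set the fingertips down on the smallest dot of its black touch bar and stroke gently along the curve, over the middle of every dot in turn and without lifting off on the way, to the biggest dot beside the sun. Finish there with the fingertips still resting lightly on the biggest dot, keeping the bar pressed a little, so that the setting is stored (the program ends while holding this touch). Do not pick anything up, and leave the stamp, the tape roll and the marker where they are.

Things in the scene. Friction and masses are not known exactly. Their poses are not given: they have to be found in the camera images.
- dimmer: White crescent touch dimmer, fixed to the table, turned up to 126 degrees either way; 18 mm high, 50 mm wide along an arc of 110 mm radius (centre line), 152 degrees, round ends. Origin: underside, on the symmetry axis, 20 mm inside the middle of the arc; arc centre at (-0.090, 0) in its frame, bulging to +x; z up. A small grey disc marks its -y end (dim), a yellow sun its +y end (bright).
- touch_bar (a joint): Black curved touch bar on the dimmer, 26 mm wide, same arc, 110 degrees plus round ends. Smooth flat top, 30 mm above the table when free. Sprung, sinks level as a whole, springs back: value = travel down in m, 0 free, 0.008 at the hard stop; about 0.5 N to start, 0.8 N more per mm.
- dot0 (a point): Centre of yellow printed dot 1 of 7 on the top face of the touch bar (flush, 4.0 mm across). The smallest dot: the dim end, next to the grey disc.
- dot1 (a point): Centre of yellow printed dot 2 of 7 on the top face of the touch bar (flush, 5.8 mm across). The dots lie 31 mm apart on the bar's centre line and grow from the dim to the bright end.
- dot2 (a point): Centre of yellow printed dot 3 of 7 on the top face of the touch bar (flush, 7.6 mm across). The dots lie 31 mm apart on the bar's centre line and grow from the dim to the bright end.
- dot3 (a point): Centre of yellow printed dot 4 of 7 on the top face of the touch bar (flush, 9.4 mm across). The dots lie 31 mm apart on the bar's centre line and grow from the dim to the bright end.
- dot4 (a point): Centre of yellow printed dot 5 of 7 on the top face of the touch bar (flush, 11.2 mm across). The dots lie 31 mm apart on the bar's centre line and grow from the dim to the bright end.
- dot5 (a point): Centre of yellow printed dot 6 of 7 on the top face of the touch bar (flush, 13.0 mm across). The dots lie 31 mm apart on the bar's centre line and grow from the dim to the bright end.
- dot6 (a point): Centre of yellow printed dot 7 of 7 on the top face of the touch bar (flush, 14.8 mm across). The biggest dot: the bright end, next to the sun.
- rubber_stamp: Loose bystander: wooden stamp with a knob, 32x48x67 mm high, origin under its centre; stands in the hollow of the crescent.
- tape_roll: Loose bystander: pink paper tape roll lying flat, 52 mm across, 15 mm high, origin under its centre; outside the crescent.
- marker: Loose bystander: paint marker pen with teal cap lying flat, 136 mm long along its y, 15 mm thick, origin under its centre; outside the crescent.

How it is judged:
By the outcome, as a careful person would: the job done as asked, in the order asked, and still so for the second after the job is handed in, while the arm keeps its last pose, push and grip.
It also fails if it takes over 38 s, if anything falls off the work surface, if the arm or the gripper's body presses on something with over 40 N, if the wrist force passes 120 N, or if a joint passes its speed limit or range.

### The arm

A 6-joint arm with a two-finger parallel gripper is mounted at the origin on a cart in front of the work surface, level with it; the furniture and walls round the work are solid. World frame = base frame: x ahead of the robot, y to its left, z up, the work surface at z = 0. Lengths are in m, angles in rad, forces in N, time in s.
With the tool pointing down it reaches from about 0.375 to 0.9 m from the base axis. Payload 3.1 kg.
Tool frame: the origin (TCP) lies between the finger pads, 19 mm behind the fingertips; this is the grasp point; z points along the fingers, y is the line along which they close (so a half turn about z gives the same grasp; the last joint's range is limited). The gripper opens to 87 mm and grips with 3 to 60 N. Pads are 19 mm wide; open, the fingers measure 117 mm over their backs; the gripper's body (75 mm by 190 mm) begins 51 mm behind the grasp point.
Start: joints at [-1.391, 0.527, 1.433, -0, 1.181, -0.178], TCP at [0.219, -0.585, 0.241] pointing down, gripper open.
Joint ranges: [-3.08, 3.08], [-0.75, 2.2], [0.22, 2.44], [-1.43, 4.57], [0, 2.65], [-2.85, 2.85]. Speed limits (rad/s): [2.79, 2.79, 3.14, 3.14, 3.14, 3.14].

### API

Orientations are given as a unit quaternion [x, y, z, w].
In Python, from rig import * gives the robot as it stands.
- The arm moves only by the tool move_arm, never from a script. Its argument "commands" is a list that holds one entry, the list of rows, each a list of 6 numbers: the shift along the tool's x, y, z in units of 40 mm (1.0 is 40 mm), then the turn, a rotation vector about the tool's x, y, z in rad. A call has 1 to 12 rows; each row is the pose to reach, as a shift and turn from the pose commanded when the call began, along the tool's axes at that moment; what a row does not reach only later rows make up. A row lasts 1/8 s, in which the tool goes at most 62.5 mm and 10.7 degrees, less where a joint would pass 70% of its speed; a pose out of reach is approached as far as the arm can. A call with a gripper value outside its range is refused whole. "claw" is the closure, from -1 (fully open) to 1 (shut), so that 0 is half open, set as the call begins (left out, the last holds). The fingers move at their own pace and stop on an object; "squeeze" is the grip in N (left out, the last holds). Time passes only in rows, so rows that repeat a pose let the fingers close. It gives the time, the measured TCP pose, the force, the opening and the grip force at its end, in the units of the state.
- get_obs(): the state, without advancing time (a new reading comes with each control period).
- camera(name): name is "scene" or "top" or "wrist"; returns a dict with "pixels" (420x560x3 uint8, blue, green, red), "range_z" (420x560 float32, m along the optical axis (not along the pixel's ray), 0 where there is no reading), "camera_matrix" (3x3 intrinsics, pixels), "extrinsics" (4x4, takes a point from world to camera coordinates). Camera axes: x right, y up, looking along -z (the intrinsics and any distortion apply to the point x, -y, -z); pixel columns grow to the right and rows downward; lengths in m; the calibration is good to about 2 mm. A picture is of the moment at which its call begins.
- hand_in(): hands the job in; it is judged then, once.
The state is a dict: "time": time; "q": joint angles; "joint_velocities": joint speeds; "joint_torque": joint torques, N m; "position": TCP position; "tool_rot": TCP orientation; "ft_force": force on the tool from outside, world axes, zero at the start; "moment": the same for the moment, N m; "grip_width": finger opening in m; "grip_force": force on a finger pad.
Only numpy, scipy, OpenCV 4.12 (cv2) and the standard library are available. Lean on these libraries where they do the work, as an engineer would, in place of code of your own. Each camera call takes 0.05 s, during which the arm holds its last target. There are 200 camera calls.

## Working session

There is one attempt and no reset: what is moved stays moved. The work goes in short steps, Python scripts to look and compute and a tool call to move; the robot and the scene stay as the last step left them, time stands still between calls to the robot, and variables do not carry over. Pictures are saved under pics/ and viewed, at most 10 in all, crops included, and the job is handed in when it is done.

Besides the shell and the picture viewer there is one more tool, called after "Call:" by a JSON object that holds its "api" and its "payload". move_arm: Moves the arm, as the interface text tells. Its arguments: {"type":"object","properties":{"commands":{"type":"array","items":{"type":"array","items":{"type":"array","items":{"type":"number"}}}},"claw":{"type":"number"},"squeeze":{"type":"number"}},"required":["commands"]}

```bash
mkdir -p pics
cat > h.py <<'E'
from rig import *
import numpy as np, cv2
def toworld(c,uv,z):
    K=c["camera_matrix"];E=c["extrinsics"];R=E[:3,:3];t=E[:3,3]
    d=np.linalg.inv(K)@np.array([uv[0],uv[1],1.0]); d=R.T@np.array([d[0],-d[1],-d[2]])
    o=-R.T@t; return o+d*(z-o[2])/d[2]
E
python3 - <<'E'
from h import *
o=get_obs(); print({k:np.round(v,3) for k,v in o.items()})
for n in ("top","scene"):
    c=camera(n); cv2.imwrite(f"pics/{n}0.png",c["pixels"]); np.save(f"{n}.npy",c,allow_pickle=True)
    print(n,c.keys(),c["camera_matrix"],c["extrinsics"])
    hsv=cv2.cvtColor(c["pixels"],cv2.COLOR_BGR2HSV)
    m=cv2.inRange(hsv,(18,90,90),(38,255,255))
    k,l,s,ce=cv2.connectedComponentsWithStats(m)
    for i in range(1,k):
        if s[i,4]>4: print(s[i],ce[i].round(1),toworld(c,ce[i],.03).round(4))
E
```

```text
{'time': np.float64(0.0), 'q': array([-1.391,  0.528,  1.434, -0.   ,  1.181, -0.178]), 'joint_velocities': array([0.   , 0.001, 0.   , 0.001, 0.001, 0.001]), 'joint_torque': array([-2.0000e-03, -4.4005e+01, -1.7659e+01,  6.3000e-02,  5.8000e-02,
       -0.0000e+00]), 'position': array([ 0.219, -0.585,  0.24 ]), 'tool_rot': array([ 0.984,  0.178, -0.   , -0.001]), 'ft_force': array([-0.908,  0.017,  0.935]), 'moment': array([ 0.029,  0.004, -0.016]), 'grip_force': np.float64(0.0), 'grip_width': np.float64(0.087)}
top dict_keys(['pixels', 'range_z', 'camera_matrix', 'extrinsics']) [[516.15433698   0.         278.3215591 ]
 [  0.         516.15433698 212.7051543 ]
 [  0.           0.           1.        ]] [[ 4.18280357e-03 -9.99676749e-01 -2.50778987e-02  3.86206385e-02]
 [ 9.84397836e-01 -2.95180706e-04  1.75956850e-01 -5.72528552e-01]
 [-1.75907375e-01 -2.54226222e-02  9.84078394e-01 -8.71173244e-01]
 [ 0.00000000e+00  0.00000000e+00  0.00000000e+00  1.00000000e+00]]
[  53    0   27   67 1471] [65.9 32. ] [0.9386 0.4611 0.03  ]
[ 335    3  215   23 3542] [437.   13.5] [ 0.9705 -0.26
[... 5085 characters left out ...]
 191.3] [ 0.5879 -0.0612  0.03  ]
[263 201   7   5  28] [266.  203.2] [ 0.5897 -0.0019  0.03  ]
[280 201   7   4  24] [283.  202.5] [ 0.564  -0.0179  0.03  ]
[298 202   5   4  17] [299.9 203.4] [ 0.5356 -0.0277  0.03  ]
[246 204   8   5  34] [249.5 206.1] [0.6099 0.0214 0.03  ]
[315 205   4   4  11] [316.5 206.6] [ 0.5043 -0.0285  0.03  ]
[330 211   3   2   6] [331.  211.5] [ 0.4746 -0.0216  0.03  ]
[222 218   9  10  56] [225.9 222.1] [0.6143 0.0916 0.03  ]
[341 218   3   2   6] [342.  218.5] [ 0.4487 -0.005   0.03  ]
[217 220   4   2   5] [218.2 220.8] [0.6281 0.0932 0.03  ]
[ 62 374   3   4   5] [ 62.6 375.2] [0.5812 0.4543 0.03  ]
[367 392  23  28 366] [380.  408.2] [0.2812 0.351  0.03  ]
```

View pics/top0.png

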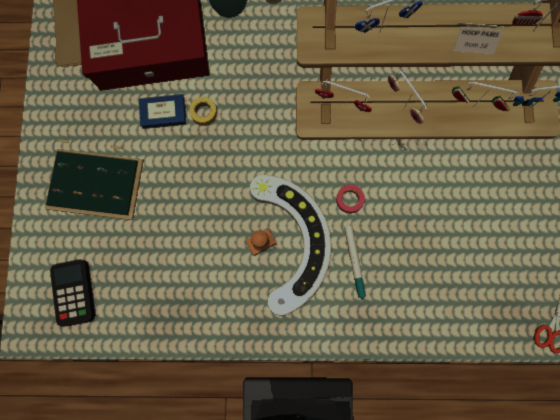

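View pics/scene0.png

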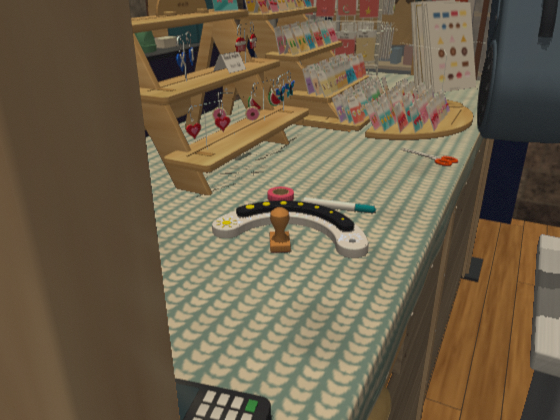

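The top view shows the crescent opening to the left: sun at (263,187), biggest dot at (289,194), and dots shrinking down to the dim end near (304,287), with the grey disc at (281,301). The stamp is at (261,241) in the hollow; the tape roll (350,198) and marker (355,262) are outside. The scene view agrees: sun (226,223), disc (352,240), and stamp at (280,230).

Run:
```python
from h import *
from scipy.optimize import least_squares
T=np.array([[.6111,.0202],[.591,-.0029],[.5654,-.0199],[.5363,-.0291],[.5052,-.0297],[.4756,-.0223]])[::-1]
S=np.array([[.4487,-.005],[.4746,-.0216],[.5043,-.0285],[.5356,-.0277],[.564,-.0179],[.5897,-.0019],[.6099,.0214]])
def fit(P,i0):
    i=np.arange(i0,7)
    mod=lambda p,i:p[:2]+.11*np.c_[np.cos(p[2]+(i-3)*.031/.11),np.sin(p[2]+(i-3)*.031/.11)]
    r=least_squares(lambda p:(mod(p,i)-P).ravel(),[.53,.08,-1.5]); print(r.x.round(4),np.abs(r.fun).max().round(4)); return mod(r.x,np.arange(7))
a=fit(T,1);b=fit(S,0);m=(a+b)/2;print(np.c_[a,b,m].round(4)); np.save("dots.npy",m)
c=np.load("top.npy",allow_pickle=True).item()
# bar/crescent heights from depth at some dots, and stamp top
K=c["camera_matrix"];E=c["extrinsics"]
for uv in [(289,194),(317,234),(313,268),(280,301),(261,240),(350,188),(356,265)]:
    d=c["range_z"][uv[1],uv[0]]; v=np.linalg.inv(K)@[uv[0],uv[1],1]*d; print(uv,(E[:3,:3].T@(np.array([v[0],-v[1],-v[2]])-E[:3,3])).round(4))
```

```text
[ 0.5182  0.0793 -1.4078] 0.0004
[ 0.517   0.0804 -1.4053] 0.0008
[[ 0.4488 -0.0061  0.4479 -0.0051  0.4483 -0.0056]
 [ 0.4753 -0.022   0.4744 -0.021   0.4748 -0.0215]
 [ 0.5052 -0.03    0.5043 -0.0288  0.5047 -0.0294]
 [ 0.5361 -0.0293  0.5351 -0.0281  0.5356 -0.0287]
 [ 0.5655 -0.02    0.5646 -0.0187  0.5651 -0.0194]
 [ 0.5913 -0.003   0.5903 -0.0016  0.5908 -0.0023]
 [ 0.6113  0.0206  0.6102  0.022   0.6107  0.0213]]
(289, 194) [0.6111 0.0208 0.0305]
(317, 234) [ 0.5367 -0.0299  0.0323]
(313, 268) [ 0.4754 -0.0221  0.0332]
(280, 301) [0.4172 0.0369 0.017 ]
(261, 240) [0.5214 0.0693 0.0666]
(350, 188) [ 0.6256 -0.093   0.0158]
(356, 265) [ 0.4822 -0.1009  0.0163]
```

Call:
{"api": "move_arm", "payload": {"commands": [[[0,0,0,0,0,0.18],[0,0,0,0,0,0.358],[0,0,0,0,0,0.358]]], "claw": 1, "squeeze": 5}}

```text
time: 0.48
position: [0.2194, -0.5848, 0.2407]
tool_rot: [1.0, 0.001, -0.0, -0.001]
ft_force: [-0.2, 0.1, -0.8]
grip_width: 0.0648
grip_force: 0.0
```

Call:
{"api": "move_arm", "payload": {"commands": [[[0.3,-0.8,0,0,0,0],[0.9,-2.2,0.2,0,0,0],[1.5,-3.7,0.5,0,0,0],[2.1,-5.2,0.8,0,0,0],[2.7,-6.7,1.1,0,0,0],[3.2,-8.2,1.4,0,0,0],[3.8,-9.7,1.7,0,0,0],[4.4,-11.2,2.0,0,0,0],[5.0,-12.7,2.4,0,0,0],[5.5,-13.8,2.7,0,0,0],[5.72,-14.48,3.0,0,0,0],[5.72,-14.48,3.0,0,0,0]]]}}

```text
time: 1.98
position: [0.4476, -0.0035, 0.1204]
tool_rot: [1.0, 0.004, -0.001, -0.0]
ft_force: [-0.1, 0.5, 0.0]
grip_width: 0.0008
grip_force: 0.0
```

Run:
```python
from h import *
o=get_obs(); print({k:np.round(v,4) for k,v in o.items()})
c=camera("wrist"); cv2.imwrite("pics/w1.png",c["pixels"]); np.save("wrist.npy",c,allow_pickle=True)
hsv=cv2.cvtColor(c["pixels"],cv2.COLOR_BGR2HSV)
m=cv2.inRange(hsv,(18,90,90),(38,255,255))
k,l,s,ce=cv2.connectedComponentsWithStats(m)
for i in range(1,k):
    if s[i,4]>15: print(s[i],ce[i].round(1),toworld(c,ce[i],.03).round(4))
```

```text
{'time': np.float64(1.975), 'q': array([-2.5840e-01,  5.0930e-01,  1.9788e+00,  1.0000e-04,  6.5540e-01,
        1.3036e+00]), 'joint_velocities': array([-0.0637, -0.0227,  0.0037, -0.0168,  0.0067, -0.0104]), 'joint_torque': array([  1.1351, -33.33  ,  -8.39  ,   0.1462,  -0.1217,   0.1237]), 'position': array([ 0.4476, -0.0035,  0.1204]), 'tool_rot': array([ 1.0e+00,  4.4e-03, -9.0e-04, -3.0e-04]), 'ft_force': array([-0.0675,  0.4839,  0.0302]), 'moment': array([-0.027 ,  0.0204, -0.0092]), 'grip_force': np.float64(0.0), 'grip_width': np.float64(0.0008)}
[272   0  23  24 447] [283.1  11.4] [ 0.5893 -0.0015  0.03  ]
[298  45  20  21 318] [307.7  54.7] [ 0.5635 -0.0184  0.03  ]
[312  92  16  17 213] [319.4 100.1] [ 0.5343 -0.0275  0.03  ]
[313 138  12  13 131] [318.5 144. ] [ 0.5036 -0.0282  0.03  ]
[303 179   8   9  60] [306.8 183. ] [ 0.4741 -0.0204  0.03  ]
[284 214   5   5  21] [286. 216.] [ 0.4472 -0.0047  0.03  ]
[299 275   5  51 178] [301.1 299.5] [ 0.3711 -0.0185  0.03  ]
[265 276   6  50 173] [267.5 300. ] [0.3704 0.0105 0.03  ]
[ 198  340  189   17 1440] [296.1 348.7] [ 0.3192 -0.0152  0.03  ]
[407 340  12  18  30] [411.7 346.9] [ 0.322  -0.1203  0.03  ]
[189 346  12   7  21] [194.4 348.7] [0.3185 0.0776 0.03  ]
```

View pics/w1.png

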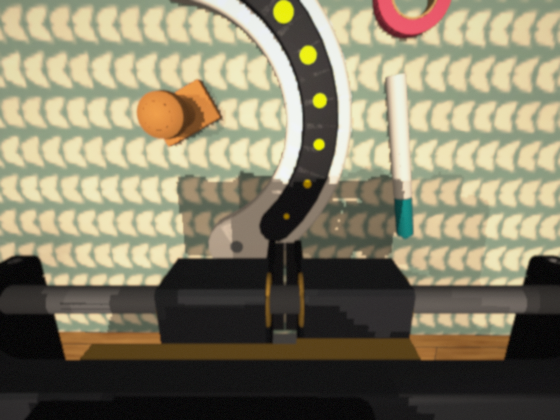

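The wrist view shows dot0 at (286,216), dot1 at (307,183), on up to dot5 at (283,11). The closed fingers are just below dot0. Positions agree with the other two views to about 1.5 mm. I'll descend to just above dot0.

Call:
{"api": "move_arm", "payload": {"commands": [[[0,0,0.4,0,0,0],[0,0,0.9,0,0,0],[0,0,1.4,0,0,0],[0,0,1.6,0,0,0],[0,0,1.6,0,0,0],[0,0,1.6,0,0,0]]]}}

```text
time: 2.78
position: [0.4483, -0.0063, 0.0579]
tool_rot: [1.0, 0.0, 0.001, 0.0]
ft_force: [-0.0, 0.1, -0.5]
grip_width: 0.0004
grip_force: 0.0
```

Run:
```python
from h import *
o=get_obs(); print({k:np.round(o[k],4) for k in ("time","position","tool_rot","ft_force","joint_velocities")})
c=camera("wrist"); cv2.imwrite("pics/w2.png",c["pixels"])
hsv=cv2.cvtColor(c["pixels"],cv2.COLOR_BGR2HSV)
m=cv2.inRange(hsv,(18,90,90),(38,255,255))
k,l,s,ce=cv2.connectedComponentsWithStats(m)
for i in range(1,k):
    if 15<s[i,4]<900: print(s[i],ce[i].round(1),toworld(c,ce[i],.03).round(4))
c=camera("scene"); cv2.imwrite("pics/s2.png",cv2.resize(c["pixels"][120:300,180:420],None,fx=3,fy=3))
```

```text
{'time': np.float64(2.775), 'position': array([ 0.4483, -0.0063,  0.0579]), 'tool_rot': array([1.e+00, 2.e-04, 6.e-04, 2.e-04]), 'ft_force': array([-0.0263,  0.0585, -0.4801]), 'joint_velocities': array([ 0.0078, -0.0052, -0.0006,  0.0001, -0.0024,  0.0032])}
[296  22  26  28 576] [308.8  35.4] [ 0.5637 -0.0183  0.03  ]
[315  88  21  22 368] [325.1  98.5] [ 0.5343 -0.0275  0.03  ]
[316 150  17  17 222] [324.2 157.8] [ 0.5035 -0.0282  0.03  ]
[304 205  11  10  88] [308.8 209.6] [ 0.4737 -0.0204  0.03  ]
[299 275   6  51 191] [301.3 298.4] [ 0.4148 -0.017   0.03  ]
[265 276   6  50 181] [267.6 299.9] [0.4137 0.0043 0.03  ]
```

View pics/s2.png

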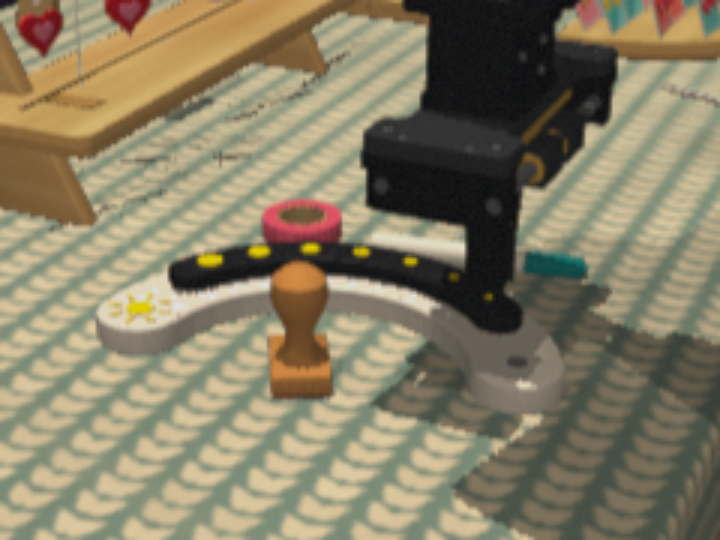

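The scene crop shows the closed fingertips just above dot0, at about (488,290), clear of the stamp. Pressing gently now.

Call:
{"api": "move_arm", "payload": {"commands": [[[0,0,0.1,0,0,0],[0,0,0.15,0,0,0],[0,0,0.2,0,0,0],[0,0,0.23,0,0,0],[0,0,0.25,0,0,0],[0,0,0.27,0,0,0],[0,0,0.27,0,0,0],[0,0,0.27,0,0,0]]]}}

```text
time: 3.88
position: [0.4478, -0.0057, 0.0465]
tool_rot: [1.0, 0.0, -0.0, -0.0]
ft_force: [0.0, 1.5, 1.8]
grip_width: 0.0003
grip_force: 1.1
```

```bash
python3 -c "
import numpy as np
for j in range(25):
    t=-1.4066+(j/4-3)*.031/.11; p=np.array([.5172,.0803])+.11*np.array([np.cos(t),np.sin(t)]); d=(p-[.448,-.0055])/.04
    print(j/4,p.round(4),d[0].round(2),-d[1].round(2))"
```

```text
0.0 [ 0.4479 -0.0051] -0.0 -0.01
0.25 [ 0.4541 -0.0098] 0.15 0.11
0.5 [ 0.4606 -0.014 ] 0.32 0.21
0.75 [ 0.4674 -0.0178] 0.48 0.31
1.0 [ 0.4744 -0.021 ] 0.66 0.39
1.25 [ 0.4817 -0.0238] 0.84 0.46
1.5 [ 0.4891 -0.026 ] 1.03 0.51
1.75 [ 0.4966 -0.0278] 1.22 0.56
2.0 [ 0.5043 -0.0289] 1.41 0.59
2.25 [ 0.512  -0.0296] 1.6 0.6
2.5 [ 0.5198 -0.0297] 1.79 0.6
2.75 [ 0.5275 -0.0292] 1.99 0.59
3.0 [ 0.5352 -0.0282] 2.18 0.57
3.25 [ 0.5428 -0.0267] 2.37 0.53
3.5 [ 0.5502 -0.0246] 2.56 0.48
3.75 [ 0.5575 -0.022 ] 2.74 0.41
4.0 [ 0.5647 -0.0189] 2.92 0.34
4.25 [ 0.5715 -0.0154] 3.09 0.25
4.5 [ 0.5781 -0.0113] 3.25 0.14
4.75 [ 0.5844 -0.0068] 3.41 0.03
5.0 [ 0.5904 -0.0018] 3.56 -0.09
5.25 [0.596  0.0035] 3.7 -0.23
5.5 [0.6012 0.0093] 3.83 -0.37
5.75 [0.606  0.0154] 3.95 -0.52
6.0 [0.6103 0.0218] 4.06 -0.68
```

Call:
{"api": "move_arm", "payload": {"commands": [[[0,0,0.02,0,0,0],[0.15,0.11,0.02,0,0,0],[0.32,0.21,0.02,0,0,0],[0.48,0.31,0.02,0,0,0],[0.66,0.39,0.02,0,0,0],[0.84,0.46,0.02,0,0,0],[1.03,0.51,0.02,0,0,0],[1.22,0.56,0.02,0,0,0],[1.41,0.59,0.02,0,0,0],[1.41,0.59,0.02,0,0,0]]]}}

```text
time: 5.12
position: [0.5063, -0.0298, 0.0459]
tool_rot: [1.0, 0.0, 0.002, 0.0]
ft_force: [1.1, -0.2, 3.1]
grip_width: 0.0005
grip_force: 1.4
```

Call:
{"api": "move_arm", "payload": {"commands": [[[0.19,0.01,0,0,0,0],[0.38,0.01,0,0,0,0],[0.57,0,0,0,0,0],[0.76,-0.02,0,0,0,0],[0.95,-0.06,0,0,0,0],[1.14,-0.11,0,0,0,0],[1.33,-0.18,0,0,0,0],[1.5,-0.25,0,0,0,0],[1.5,-0.25,0,0,0,0]]]}}

```text
time: 6.25
position: [0.5659, -0.0189, 0.0459]
tool_rot: [1.0, 0.0, 0.002, 0.0]
ft_force: [0.4, 1.4, 2.6]
grip_width: 0.0001
grip_force: 1.4
```

Call:
{"api": "move_arm", "payload": {"commands": [[[0.16,-0.09,0,0,0,0],[0.32,-0.2,0,0,0,0],[0.48,-0.31,0,0,0,0],[0.63,-0.43,0,0,0,0],[0.77,-0.57,0,0,0,0],[0.9,-0.71,0,0,0,0],[1.02,-0.86,0,0,0,0],[1.13,-1.02,0,0,0,0],[1.13,-1.02,0,0,0,0],[1.13,-1.02,0,0,0,0]]]}}

```text
time: 7.5
position: [0.6102, 0.0221, 0.0459]
tool_rot: [1.0, 0.0, 0.001, -0.0]
ft_force: [0.6, 0.8, 3.4]
grip_width: 0.0005
grip_force: 1.4
```

Run:
```python
from h import *
for n in ("scene","top"):
    c=camera(n); p=c["pixels"]; cv2.imwrite(f"pics/{n}3.png",cv2.resize(p[120:300,180:420],None,fx=3,fy=3))
    o=get_obs(); print({k:np.round(o[k],4) for k in ("time","position","ft_force","joint_velocities")})
```

```text
{'time': np.float64(7.55), 'position': array([0.6101, 0.0219, 0.0459]), 'ft_force': array([1.1006, 1.9452, 2.8162]), 'joint_velocities': array([-0.0042, -0.0008,  0.0009, -0.0064,  0.001 ,  0.0005])}
{'time': np.float64(7.6), 'position': array([0.6101, 0.0218, 0.0459]), 'ft_force': array([-0.0101,  1.5781,  2.5989]), 'joint_velocities': array([-0.002 , -0.0003,  0.0004, -0.0043,  0.0013,  0.0001])}
```

View pics/scene3.png

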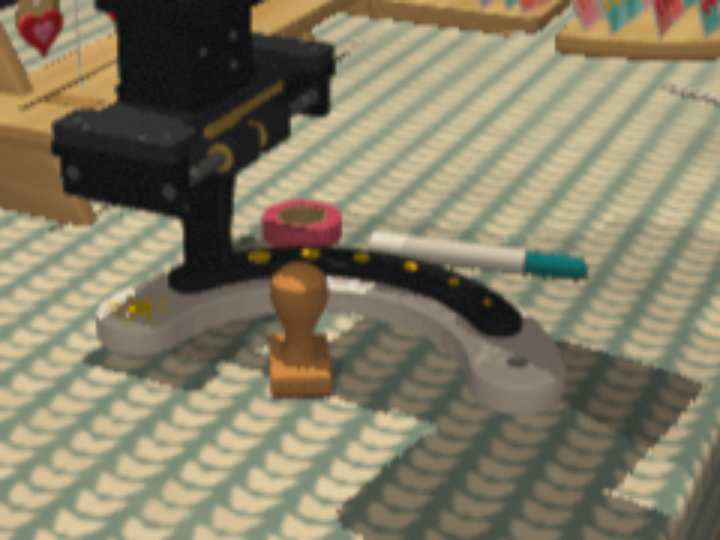

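The fingertips rest on the biggest dot, at about (208,262) in the crop. The bar is lightly pressed at about 2.8 N, and the stamp, tape roll and marker are where they were.

```bash
python3 -c "
from rig import *
print(hand_in())"
```

```text
the job is handed in; nothing more can be done
None
```

I stroked the dimmer from the smallest dot to the biggest in one continuous touch and handed the job in, with the fingertips still pressing lightly on the biggest dot (about 2.8 N); the stamp, tape roll and marker look undisturbed.

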